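# Seat the grill thermometer puck in its three-contact charging dock

### The job

Put the red round grill thermometer on its grey charging dock: set it down gently and upright on the open front of the plate, short of the sprung brass gate, and let go. Then nudge it along the brass rail, past the gate, until it sits fully home, touching the rail, the gate nose and the end of the stop screw all at once, and leave it there charging. The stop screw is delicate, so ease the puck up to it by feel and never press on it with more than about 8 N; leave everything else on the ledge where it is.

Things in the scene. Friction and masses are not known exactly. Their poses are not given: they have to be found in the camera images.
- puck: red round grill thermometer, an upright cylinder 60 mm in diameter and 34 mm high with a black face on top, about 0.13 to 0.25 kg, loose on the ledge; origin at the centre of its underside, z up; its yaw has no meaning
- puck_center (a point): centre of the puck, 17 mm above its underside
- dock: grey charging dock fixed to the ledge, left or right, turned up to 0.35 rad. Plate x -100 to +100, y -57 to +73 mm, 10 thick. Origin on its underside; z up; x is the push direction from the open front (-x) to the stop (+x); y = 0 is the line of the puck's centre as it slides along the rail; x = 0 is abreast of the gate nose. Dock parts below use this frame
- apron (a point): on top of the plate at x = -47, y = 0, z = 10 mm: the place to set the puck down. Its centre may lie at dock x from -65 to -35 mm and up to 12 mm from y = 0 on the gate side (+y), not touching the gate nose
- rail: brass rail on the plate, same origin and axes as the dock; x from -90 to +60 mm, y from -40 to -30 mm (the puck slides along its face at y = -30), top 34 mm above the ledge
- gate_block: black block with a sprung brass nose, across from the rail; same origin and axes as the dock. Block x -15 to +15, y +48 to +72 mm, top 42 mm above the ledge. The nose gives towards +y, under 2 N at first and about 5 N as the widest part of the puck passes; getting past takes a push of some 4 to 12 N, falling to 1 to 4 N beyond dock x = 0; the nose does not draw the puck home
- gate_nose_tip (a point): tip of the free gate nose, a brass ball of 8 mm radius: dock x = 0, y = +22.5, z = 26 mm, standing 7.5 mm into the puck's way; the puck meets it with its centre at about dock x = -23 mm
- stop_block: black block with the hand-set brass stop screw; same origin and axes as the dock. Block x +69 to +91, y -25 to +25 mm, top 42 mm above the ledge. How far the screw stands out differs each time and is not measured: the puck's centre is home anywhere from dock x = +6 to +22 mm. The screw is rigid: home is felt as a sharp rise of the push force beyond that of the gate
- stop_axis (a point): where the stop screw (round end, 12 mm thick, pointing to dock -x) leaves its block: dock x = +69, y = 0, z = 26 mm. Pressing the puck on it with about 5 N beyond the sliding force makes sure of the contact
- dish: bystander, loose, to be left alone: white ceramic bowl, 150 wide, 40 high (mm); origin under its centre
- lighter_case: bystander, loose, to be left alone: black plastic lighter case 95 x 40 x 22, lying flat (mm); origin under its centre
- skewer_tin: bystander, loose, to be left alone: open aluminium tin with skewers, 260 x 90 x 35 (mm); origin under its centre
- sauce: bystander, loose, to be left alone: amber sauce bottle, 60 across, 190 tall (mm); origin under its centre
- rub_jar: bystander, loose, to be left alone: glass jar, 64 across, 85 tall (mm); origin under its centre
- scraper: bystander, loose, to be left alone: barbecue spatula, 300 long, lying flat (mm); origin under its centre
- cup: bystander, loose, to be left alone: blue mug, 80 across, 90 tall (mm); origin under its centre
Not all that is in view belongs to the job. Several things have the shape of the puck; the one meant has the colours described above. Leave any purple look-alike of the dock alone.

How it is judged (in metres and radians):
On the way, in this order (a step that is already met when the one before it is completed fails the run):
1. the puck stands released on the front of the dock plate, short of the gate (contact force between the fingers and puck below 0.05 N and linear speed of puck below 0.01 m/s and angle between puck's own z axis and vertical below 0.05 rad and z of puck_center in the frame of dock between 0.024 and 0.03 m and x of puck_center in the frame of dock between -0.068 and -0.02 m and y of puck_center in the frame of dock between -0.003 and 0.025 m and contact force between puck and gate_block below 0.05 N), for 0.2 s.
2. the puck touches rail, gate nose and stop screw at once, past the gate (contact force between puck and rail above 0.2 N and contact force between puck and gate_block above 0.2 N and contact force between puck and stop_block above 0.2 N and angle between puck's own z axis and vertical below 0.05 rad and z of puck_center in the frame of dock between 0.024 and 0.03 m and x of puck_center in the frame of dock between 0.003 and 0.026 m), for 0.2 s.
At the end, for the whole second after the job is handed in: The puck stands flat on the dock plate (tilt under 0.05 rad), released and at rest, past the gate, in contact with all three of rail, gate nose and stop screw (each over 0.2 N) (all of step 2 and contact force between the fingers and puck below 0.05 N and linear speed of puck below 0.01 m/s and y of puck_center in the frame of dock between -0.004 and 0.004 m); the robot touches nothing.
It fails at once if the puck or fingers press on the stop screw or its block with more than 12 N (contact force between any of puck, the fingers and stop_block above 12 N).
It fails at once if the puck is set down hard or rammed on the dock (over 60 N) (contact force between puck and dock above 60 N).
It fails at once if a bystander is moved by more than 15 mm (distance of any of dish, lighter_case, skewer_tin, sauce, rub_jar, scraper, cup from where it was at the start of the episode above 0.015 m).
It also fails if it takes over 72 s, if anything falls off the work surface, if the arm or the gripper's body presses on something with over 40 N, if the wrist force passes 120 N, or if a joint passes its speed limit or range.

### The arm

A 7-joint arm with a two-finger parallel gripper is mounted at the origin on the work surface. World frame = base frame: x ahead of the robot, y to its left, z up, the work surface at z = 0. Lengths are in m, angles in degrees, forces in N, time in s.
With the tool pointing down it reaches from about 0.4 to 0.875 m from the base axis. Payload 19.3 kg.
Tool frame: the origin (TCP) lies between the finger pads; the fingertips stand 17 mm ahead of it and the grasp point (between the pads) lies 2 mm behind it; z points along the fingers, y is the line along which they close (so a half turn about z gives the same grasp; the last joint's range is limited). The gripper opens to 85 mm and grips with 20 to 120 N. Pads are 22 mm wide; open, the fingers measure 114 mm over their backs; the gripper's body (76 mm by 85 mm) begins 54 mm behind the grasp point. The pads swing forward as they close: fully open they stand 13 mm farther back than shut.
Start: joints at [68.342, 29.874, -2.08, 91.645, 1.215, 58.505, -6.463], TCP at [0.189, -0.596, 0.248] pointing down, gripper open.
Joint ranges: [-166.77, 166.77], [-17.47, 122.26], [-85.68, 81.53], [9.62, 139.38], [-72.42, 252.41], [9.2, 110.78], [-144.41, 144.41]. Speed limits (degrees/s): [108.29, 108.29, 136.94, 136.94, 172.46, 172.46, 172.46].

### API

Orientations are given as [roll, pitch, yaw] about the fixed x, y, z axes, in that order (R = Rz(yaw) Ry(pitch) Rx(roll)).
In Python, from workcell import robot, optics, order gives the robot as it stands.
- The arm moves only by the tool step_arm, never from a script. Its argument "motion" is one flat list of numbers, 7 for each row, row after row: the turn, a rotation vector about the world's x, y, z in normalised numbers (1 is 180 degrees), then the shift along the world's x, y, z in fractions of the full range, 1 being 100 cm, then the opening, from 0 (shut) to 1 (fully open). In form: [rx, ry, rz, x, y, z, gripper, rx, ry, rz, x, y, z, gripper, ...]. A call has 1 to 10 rows; each row is the pose to reach, as a shift and turn from the pose commanded when the call began; what a row does not reach only later rows make up. A row lasts 1/8 s, in which the tool goes at most 62.5 mm and 10.7 degrees, less where a joint would pass 70% of its speed; a pose out of reach is approached as far as the arm can. A call with a gripper value outside its range is refused whole. The fingers move at their own pace and stop on an object; "force" is the grip in N (left out, the last holds). Time passes only in rows, so rows that repeat a pose let the fingers close. It gives the time, the measured TCP pose, the force, the opening and the grip force at its end, in the units of the state.
- robot.get_obs(): the state, without advancing time (a new reading comes with each control period).
- optics.grab_frame(name): name is "side" or "top"; returns the picture (480x640x3 uint8, red, green, blue); there is no depth.
- optics.camera_info(name): a dict with "fovy" (degrees; the focal length in pixels is half the picture's height over the tangent of half this angle, whatever the lens; pixels are square), "cx", "cy" (the principal point, pixels), "R" (3x3) and "t" (3): a world point X has camera coordinates R X + t. Camera axes: x right, y down, z forward; pixel columns grow to the right and rows downward; lengths in m; the calibration is good to about 2 mm. A picture is of the moment at which its call begins. camera_info takes no time and is no camera call.
- order.sign_off(): hands the job in; it is judged then, once.
The state is a dict: "time_s": time; "joint_pos": joint angles; "qvel": joint speeds; "joint_torque": joint torques, N m; "position": TCP position; "tcp_rot": TCP orientation; "contact_force": force on the tool from outside, world axes, zero at the start; "ft_torque": the same for the moment, N m; "gripper_width": finger opening in m; "grip_force": force on a finger pad.
Only numpy, scipy, OpenCV 4.12 (cv2) and the standard library are available. Lean on these libraries where they do the work, as an engineer would, in place of code of your own. Each camera call takes 0.05 s, during which the arm holds its last target. There are 200 camera calls.

## Working session

There is one attempt and no reset: what is moved stays moved. The work goes in short steps, Python scripts to look and compute and a tool call to move; the robot and the scene stay as the last step left them, time stands still between calls to the robot, and variables do not carry over. Pictures are saved under pics/ and viewed, at most 10 in all, crops included, and the job is handed in when it is done.

Besides the shell and the picture viewer there is one more tool, called after "Request:" as name(argument=value, ...), one argument or row to a line, values as JSON. step_arm: Moves the arm, as the interface text tells. Its arguments: {"type":"object","properties":{"motion":{"type":"array","items":{"type":"number"}},"force":{"type":"number"}},"required":["motion"]}

```bash
mkdir -p pics; python3 - <<'E'
from workcell import robot, optics, order
import cv2
for n in("side","top"):
    cv2.imwrite(f"pics/{n}0.png",optics.grab_frame(n)[:,:,::-1]); print(n,optics.camera_info(n))
print(robot.get_obs())
E
```

```text
side {'fovy': 56.08507112254548, 'cx': 322.35001941346655, 'cy': 231.86667940677526, 'R': array([[-0.92815972, -0.37218053,  0.00108483],
       [-0.27877295,  0.69327883, -0.66456761],
       [ 0.24658704, -0.61712731, -0.74722735]]), 't': array([0.55210682, 0.19919504, 1.25816   ])}
top {'fovy': 45.58190522175975, 'cx': 330.6384807326577, 'cy': 238.37254670984004, 'R': array([[ 0.0266591 , -0.99941049,  0.02163248],
       [-0.99446088, -0.02871559, -0.10110876],
       [ 0.10167034, -0.01881719, -0.99464016]]), 't': array([-0.03378235,  0.59747523,  1.53721956])}
{'time_s': 0.1, 'joint_pos': array([68.34234339, 29.90545156, -2.08139239, 91.66890758,  1.21653873,
       58.50361749, -6.46248965]), 'qvel': array([-0.04042938, -0.06266179,  0.03536835, -0.01820945, -0.01361438,
        0.02522379,  0.00263254]), 'joint_torque': array([ 4.41192344e-03, -9.28481555e+01,  1.98469564e+00, -3.70532084e+01,
        1.81885099e-02,  5.41774178e-03,  7.74111663e-05]), 'position': array([ 0.18923192, -0.59538608,  0.24779648]), 'tcp_rot': array([-1.79944389e+02,  5.41315759e-03,  1.76362759e+01]), 'contact_force': array([-1.01716474,  1.20847228, -0.3909866 ]), 'ft_torque': array([-0.03327266,  0.01844718, -0.03537836]), 'grip_force': 0.0, 'gripper_width': 0.08504360566584752}
```

View pics/top0.png

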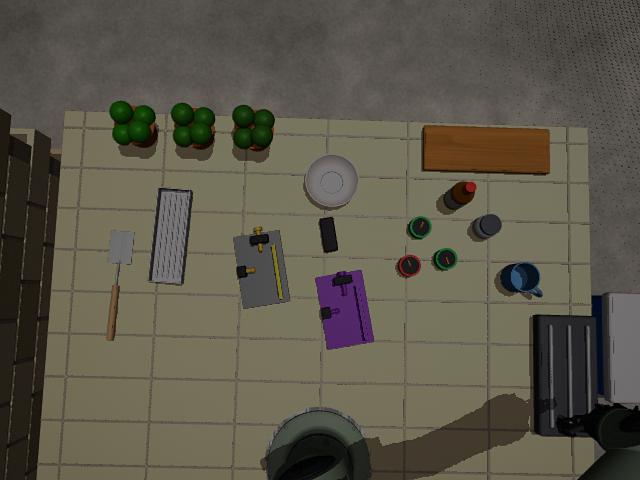

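View pics/side0.png

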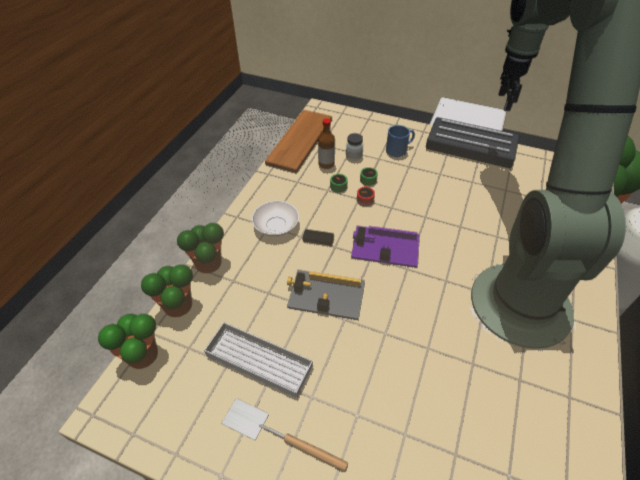

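Top view: the red-rimmed round thing is at (409,266), with green look-alikes at (420,228) and (445,259) and the red bottle cap at (469,187). I choose (409,266). The grey dock is at about (262,270) with its stop towards the top of the picture, and the purple decoy is at (345,310). Close crops next.

```bash
python3 - <<'E'
import cv2,numpy as np
t=cv2.imread("pics/top0.png"); s=cv2.imread("pics/side0.png")
c=lambda im,x,y,w,h,k:cv2.resize(im[y:y+h,x:x+w],None,fx=k,fy=k,interpolation=cv2.INTER_CUBIC)
a=c(t,225,220,80,95,6); b=c(t,390,245,53,40,6)
o=np.zeros((570,800,3),np.uint8); o[:,:480]=a; o[:240,482:800]=b[:,:318]; 
o[250:250+240,482:800]=c(s,345,175,53,40,6)
cv2.imwrite("pics/crop1.png",o)
cv2.imwrite("pics/crop2.png",c(s,280,260,95,65,8))
E
```

```text
(no output)
```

View pics/crop1.png

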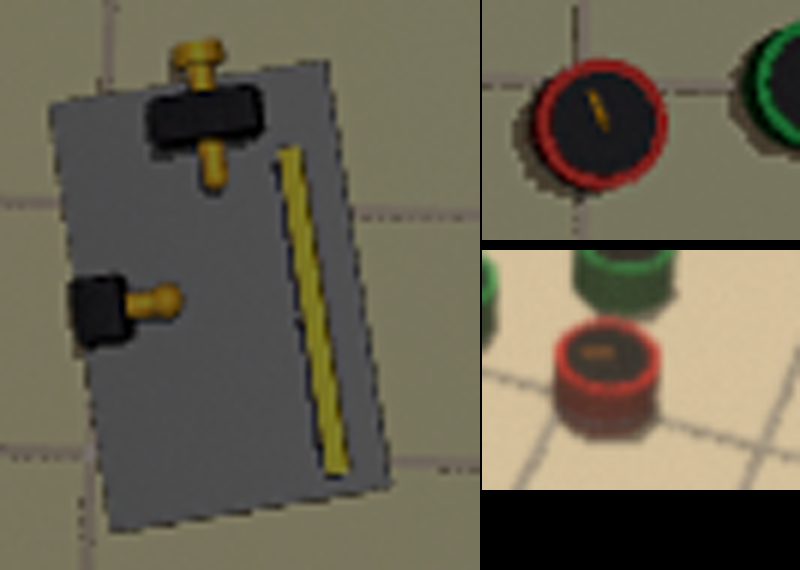

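View pics/crop2.png

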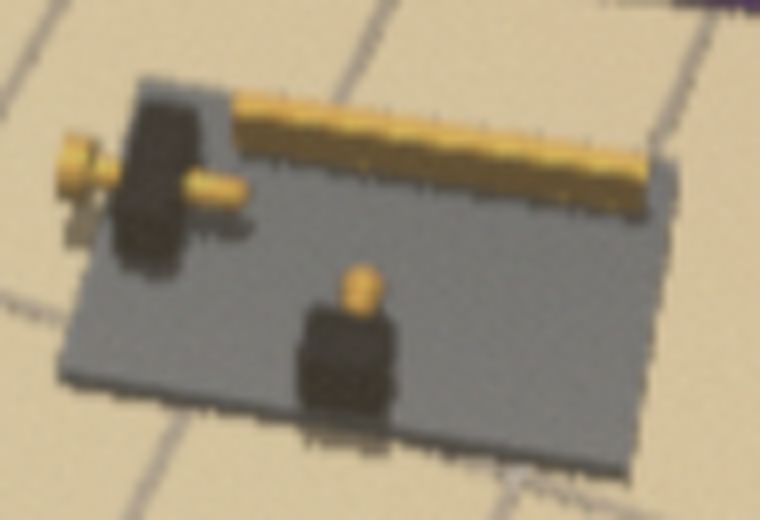

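Crop 1 confirms a red rim and black face, with the top centre at about (600,124) in the crop. Plate corners and rail ends are clear in both crops, so I'll fit the poses from them.

```bash
cat > h.py <<'E'
import numpy as np
from workcell import robot, optics, order
from scipy.optimize import least_squares
def proj(n,X):
    i=optics.camera_info(n); f=240/np.tan(np.radians(i["fovy"]/2)); c=np.atleast_2d(X)@i["R"].T+i["t"]
    return np.c_[i["cx"]+f*c[:,0]/c[:,2], i["cy"]+f*c[:,1]/c[:,2]]
def src(p,ox,oy,k): return (np.array(p,float)+.5)/k-.5+[ox,oy]
def dockw(q,P):
    P=np.atleast_2d(P); c,s=np.cos(q[2]),np.sin(q[2]); return np.c_[q[0]+c*P[:,0]-s*P[:,1],q[1]+s*P[:,0]+c*P[:,1],P[:,2]]
E
python3 - <<'E'
from h import *
D=np.array([[100,73,10],[100,-57,10],[-100,-57,10],[-100,73,10],[60,-40,34],[60,-30,34],[-90,-30,34],[-90,-40,34]])/1e3
T=src([(50,105),(327,61),(391,488),(111,531),(300,147),(278,152),(327,474),(349,470)],225,220,6)
S=src([(62,376),(140,78),(678,160),(630,468),(235,93),(235,122),(645,180),(648,152)],280,260,8)
pt=src([(118,124)],390,245,6); ps=src([(126,107)],345,175,6)
for nm,use in(("top",[("top",T,pt)]),("side",[("side",S,ps)]),("both",[("top",T,pt),("side",S,ps)])):
    r=least_squares(lambda q:np.concatenate([(proj(n,dockw(q,D))-U).ravel() for n,U,_ in use]),[.6,.1,.2])
    print(nm,r.x.round(4),np.abs(r.fun).mean().round(2)); 
    p=least_squares(lambda q:np.concatenate([(proj(n,[q[0],q[1],.034])-U).ravel() for n,_,U in use]),[.6,-.2])
    print(' puck',p.x.round(4),p.fun.round(2))
print(r.fun.reshape(2,-1,2).round(1))
E
```

```text
top [0.5121 0.1639 0.1847] 0.21
 puck [ 0.5302 -0.234 ] [0. 0.]
side [0.5133 0.1678 0.1999] 0.36
 puck [ 0.5318 -0.2311] [0. 0.]
both [0.5128 0.1655 0.1912] 0.54
 puck [ 0.5309 -0.2332] [-0.28 -0.28  0.44 -0.33]
[[[-1.  -0.4]
  [-0.8 -0.6]
  [-0.1 -0.4]
  [-0.4  0.3]
  [-0.8 -0.6]
  [-0.7 -0.8]
  [-0.4  0. ]
  [-0.4  0.1]]

 [[-0.4 -0.7]
  [ 0.5 -0.6]
  [ 0.9 -0.3]
  [ 0.7 -0.1]
  [ 0.6 -0.7]
  [-0.2 -1.6]
  [ 0.8 -0.6]
  [ 0.9 -0. ]]]
```

The rows are not in the units I measure in: shifts go in shares of 100 cm and turns go in shares of 180 degrees. I convert before sending: 36.3 cm / 100 = 0.363, 34.2 cm / 100 = 0.342, 83.4 degrees / 180 = 0.4633.

Request:
step_arm(
  motion=[0,0,0.4633,0.342,0.363,-0.06,1,0,0,0.4633,0.342,0.363,-0.06,1,0,0,0.4633,0.342,0.363,-0.06,1,0,0,0.4633,0.342,0.363,-0.06,1,0,0,0.4633,0.342,0.363,-0.06,1,0,0,0.4633,0.342,0.363,-0.06,1,0,0,0.4633,0.342,0.363,-0.06,1,0,0,0.4633,0.342,0.363,-0.06,1,0,0,0.4633,0.342,0.363,-0.06,1,0,0,0.4633,0.342,0.363,-0.06,1],
)

```text
time_s: 1.35
position: [0.531, -0.2327, 0.1879]
tcp_rot: [-179.9, -0.0, 101.0]
contact_force: [0.4, 0.8, 0.6]
gripper_width: 0.0856
grip_force: 0.0
```

To row units: -16.6 cm / 100 = -0.166, -16.4 cm / 100 = -0.164.

Request:
step_arm(
  motion=[0,0,0,0,0,-0.04,1,0,0,0,0,0,-0.08,1,0,0,0,0,0,-0.11,1,0,0,0,0,0,-0.13,1,0,0,0,0,0,-0.145,1,0,0,0,0,0,-0.155,1,0,0,0,0,0,-0.16,1,0,0,0,0,0,-0.164,1,0,0,0,0,0,-0.166,1,0,0,0,0,0,-0.166,1],
)

```text
time_s: 2.6
position: [0.5314, -0.2327, 0.0224]
tcp_rot: [180.0, 0.0, 101.0]
contact_force: [-0.3, -0.4, 0.2]
gripper_width: 0.0855
grip_force: 0.0
```

```bash
python3 - <<'E'
from h import *; import cv2
s=optics.grab_frame("side")[:,:,::-1];t=optics.grab_frame("top")[:,:,::-1]
c=lambda im,x,y,w,h,k:cv2.resize(im[y:y+h,x:x+w],None,fx=k,fy=k,interpolation=cv2.INTER_CUBIC)
cv2.imwrite("pics/g1.png",np.hstack([c(s,330,150,80,80,5),c(t,370,225,80,80,5)]))
E
```

```text
(no output)
```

View pics/g1.png

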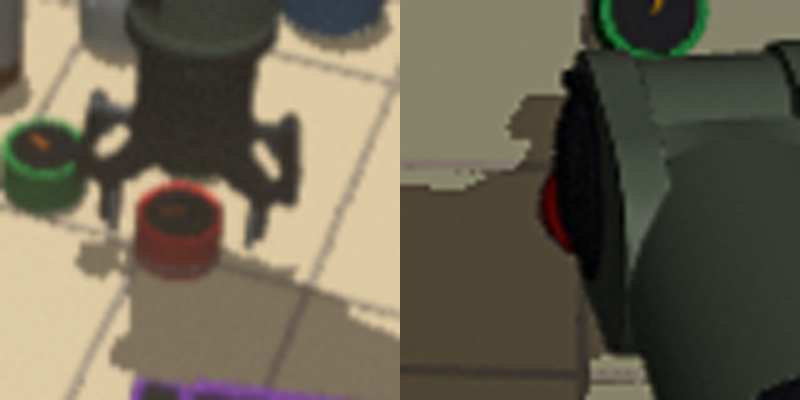

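The side view shows the red puck centred between the fingers (crop: tips at (110,215) and (252,235), puck at 180). Closing.

Request:
step_arm(
  motion=[0,0,0,0,0,0,0.6,0,0,0,0,0,0,0.5,0,0,0,0,0,0,0.4,0,0,0,0,0,0,0.4,0,0,0,0,0,0,0.4,0,0,0,0,0,0,0.4],
  force=35,
)

```text
time_s: 3.45
position: [0.5315, -0.2327, 0.0227]
tcp_rot: [180.0, 0.0, 101.0]
contact_force: [-1.8, -0.1, 6.6]
gripper_width: 0.059
grip_force: 36.4
```

To row units: 39.4 cm / 100 = 0.394, -7.4 cm / 100 = -0.074.

Request:
step_arm(
  motion=[0,0,0,0,0,0.02,0.4,0,0,0,0,0,0.06,0.4,0,0,0,-0.01,0.04,0.1,0.4,0,0,0,-0.02,0.09,0.1,0.4,0,0,0,-0.03,0.15,0.1,0.4,0,0,0,-0.04,0.21,0.1,0.4,0,0,0,-0.05,0.27,0.1,0.4,0,0,0,-0.064,0.33,0.1,0.4,0,0,0,-0.07,0.37,0.09,0.4,0,0,0,-0.074,0.394,0.07,0.4],
)

```text
time_s: 4.7
position: [0.4575, 0.1638, 0.0936]
tcp_rot: [179.9, -0.0, 101.2]
contact_force: [0.6, -0.7, -2.1]
gripper_width: 0.0591
grip_force: 38.6
```

Request:
step_arm(
  motion=[0,0,0,0,0,0,0.4,0,0,0,0,0,0,0.4],
)

```text
time_s: 4.95
position: [0.4576, 0.1608, 0.0931]
tcp_rot: [180.0, 0.0, 101.0]
contact_force: [-0.6, -0.8, -1.0]
gripper_width: 0.059
grip_force: 38.5
```

```bash
python3 - <<'E'
from h import *; import cv2
s=optics.grab_frame("side")[:,:,::-1]
p=robot.get_obs(); print(p['position'],p['contact_force'],p['gripper_width'])
cv2.imwrite("pics/g2.png",cv2.resize(s[220:320,270:390],None,fx=6,fy=6,interpolation=cv2.INTER_CUBIC))
# expected puck top/bottom centre if coaxial with TCP (top 11.6mm above TCP, bottom 22.4 below)
P=p['position']; print((proj("side",[P+[0,0,.0116],P-[0,0,.0224]])-[270,220]+.5)*6)
E
```

```text
[0.45781722 0.16052955 0.09311967] [-0.07365581  0.02506131 -1.46349765] 0.05895489918011364
[[470.07088993 330.70983791]
 [466.80133634 375.46870674]]
```

View pics/g2.png

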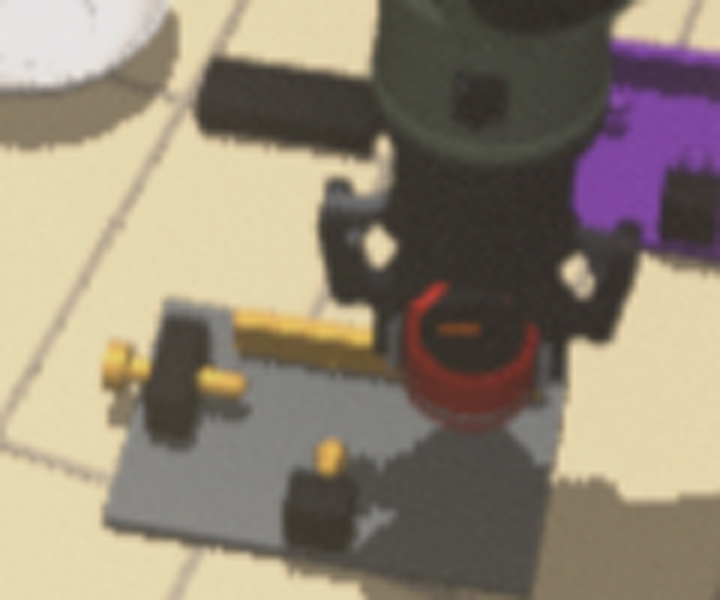

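To row units: -5.8 cm / 100 = -0.058, 0.15 cm / 100 = 0.0015.

Request:
step_arm(
  motion=[0,0,0,0,0.0015,-0.02,0.4,0,0,0,0,0.0015,-0.035,0.4,0,0,0,0,0.0015,-0.046,0.4,0,0,0,0,0.0015,-0.052,0.4,0,0,0,0,0.0015,-0.055,0.4,0,0,0,0,0.0015,-0.057,0.4,0,0,0,0,0.0015,-0.058,0.4,0,0,0,0,0.0015,-0.058,0.4],
)

```text
time_s: 6.0
position: [0.4574, 0.1629, 0.0344]
tcp_rot: [180.0, -0.0, 101.0]
contact_force: [-0.6, -0.1, -0.6]
gripper_width: 0.059
grip_force: 38.5
```

To row units: -0.1 cm / 100 = -0.001.

Request:
step_arm(
  motion=[0,0,0,0,0,-0.001,0.4,0,0,0,0,0,-0.001,0.4],
)

```text
time_s: 6.25
position: [0.4573, 0.1629, 0.0333]
tcp_rot: [180.0, -0.0, 101.0]
contact_force: [0.4, -0.6, -0.8]
gripper_width: 0.0588
grip_force: 38.5
```

To row units: -0.1 cm / 100 = -0.001.

Request:
step_arm(
  motion=[0,0,0,0,0,-0.001,0.4,0,0,0,0,0,-0.001,0.4],
)

```text
time_s: 6.5
position: [0.4574, 0.1629, 0.0327]
tcp_rot: [180.0, 0.0, 101.0]
contact_force: [-3.0, -1.4, 11.3]
gripper_width: 0.0588
grip_force: 39.8
```

Contact felt on the plate. Opening gently, only a little.

Request:
step_arm(
  motion=[0,0,0,0,0,0,0.72,0,0,0,0,0,0,0.75,0,0,0,0,0,0,0.8,0,0,0,0,0,0,0.82,0,0,0,0,0,0,0.82,0,0,0,0,0,0,0.82],
)

```text
time_s: 7.25
position: [0.4573, 0.1629, 0.0323]
tcp_rot: [-180.0, -0.0, 101.0]
contact_force: [-0.9, 0.2, 0.2]
gripper_width: 0.0701
grip_force: 0.0
```

Request:
step_arm(
  motion=[0,0,0,0,0,0.01,0.82,0,0,0,0,0,0.03,0.82,0,0,0,0,0,0.06,0.82,0,0,0,-0.04,-0.01,0.09,0.82,0,0,0,-0.09,-0.03,0.1,0.82,0,0,0,-0.09,-0.03,0.1,0.5,0,0,0,-0.09,-0.03,0.1,0.2],
  force=60,
)

```text
time_s: 8.12
position: [0.368, 0.1331, 0.1329]
tcp_rot: [179.9, -0.0, 101.0]
contact_force: [0.4, 0.7, -0.5]
gripper_width: 0.0346
grip_force: 0.0
```

```bash
python3 - <<'E'
from h import *; import cv2
s=optics.grab_frame("side")[:,:,::-1];t=optics.grab_frame("top")[:,:,::-1]
p=robot.get_obs(); print(p['position'],p['contact_force'],p['gripper_width'],p['joint_pos'])
c=lambda im,x,y,w,h,k:cv2.resize(im[y:y+h,x:x+w],None,fx=k,fy=k,interpolation=cv2.INTER_CUBIC)
cv2.imwrite("pics/p1.png",np.hstack([c(s,282,252,98,95,4),c(t,220,220,95,95,4)]))
E
```

```text
[0.36806954 0.1332955  0.13238399] [ 0.62537317  0.50524969 -0.2985501 ] 0.01951606750595527 [ -6.52392202  22.50417057 -26.84459183 130.01686659  19.5038595
  31.13814346 -37.41560072]
```

View pics/p1.png

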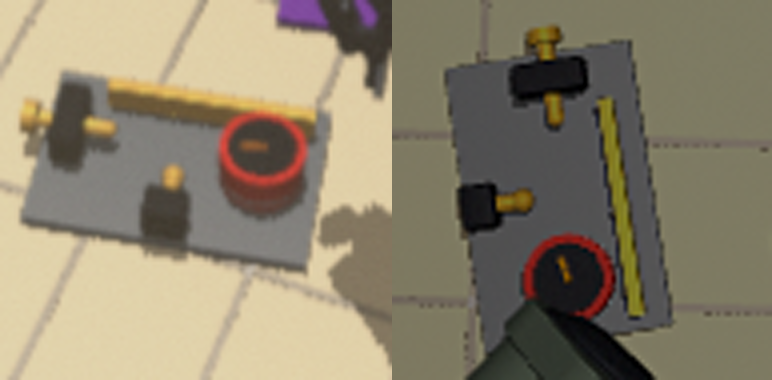

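The puck stands upright on the apron, with its top centre at about (263,149) in the side half and (568,277) in the top half, clear of the rail and nose. Next I shut the fingers, turn the tool so the flat finger sides do the pushing, and estimate where the screw tip is.

To row units: 4.3 cm / 100 = 0.043, 1.8 cm / 100 = 0.018, 80 degrees / 180 = 0.4444.

Request:
step_arm(
  motion=[0,0,0.4444,0.043,0.018,0,0,0,0,0.4444,0.043,0.018,0,0,0,0,0.4444,0.043,0.018,0,0,0,0,0.4444,0.043,0.018,0,0,0,0,0.4444,0.043,0.018,0,0,0,0,0.4444,0.043,0.018,0,0,0,0,0.4444,0.043,0.018,0,0,0,0,0.4444,0.043,0.018,0,0,0,0,0.4444,0.043,0.018,0,0],
)

```text
time_s: 9.35
position: [0.4106, 0.1511, 0.132]
tcp_rot: [180.0, -0.0, -179.0]
contact_force: [-0.9, -0.5, 0.1]
gripper_width: 0.0002
grip_force: 0.0
```

```bash
python3 - <<'E'
from h import *
for n,q,px in(("top",(.5121,.1639,.1847),src((213,190),225,220,6)),("side",(.5133,.1678,.1999),src((247,192),280,260,8))):
    r=least_squares(lambda v:(proj(n,dockw(q,[[v[0],v[1],.026]]))-px).ravel(),[.04,0]); print(n,r.x.round(4),'home',(r.x[0]-.03).round(4))
for n,px in(("top",src((568-392+.0,277),220,220,4)),("side",src((263,149),282,252,4))):
    r=least_squares(lambda v:(proj(n,[v[0],v[1],.044])-px).ravel(),[.45,.16]); print(n,r.x.round(4))
E
```

```text
top [0.0468 0.0026] home 0.0168
side [ 0.0483 -0.0039] home 0.0183
top [0.4551 0.1597]
side [0.4553 0.1636]
```

Request:
step_arm(
  motion=[0,0,0,0,0,-0.04,0,0,0,0,0,0,-0.07,0,0,0,0,0,0,-0.09,0,0,0,0,0,0,-0.097,0,0,0,0,0,0,-0.1,0,0,0,0,0,0,-0.101,0,0,0,0,0,0,-0.101,0],
)

```text
time_s: 10.22
position: [0.4107, 0.1509, 0.0318]
tcp_rot: [180.0, 0.0, -179.0]
contact_force: [1.0, -0.4, -0.5]
gripper_width: -0.0004
grip_force: 0.0
```

To row units: 1.8 cm / 100 = 0.018, 1.6 cm / 100 = 0.016.

Request:
step_arm(
  motion=[0,0,0,0.003,0.0006,0,0,0,0,0,0.006,0.0012,0,0,0,0,0,0.007,0.0014,0,0,0,0,0,0.008,0.0016,0,0,0,0,0,0.009,0.0017,0,0,0,0,0,0.01,0.0019,0,0,0,0,0,0.012,0.0023,0,0,0,0,0,0.014,0.0027,0,0,0,0,0,0.016,0.0031,0,0,0,0,0,0.018,0.0035,0,0],
)

```text
time_s: 11.48
position: [0.4285, 0.1544, 0.0313]
tcp_rot: [-180.0, -0.0, -179.0]
contact_force: [-2.2, -0.4, 0.7]
gripper_width: 0.0002
grip_force: 0.7
```

To row units: 2.1 cm / 100 = 0.021, 1.8 cm / 100 = 0.018.

Request:
step_arm(
  motion=[0,0,0,0.003,0.0006,0,0,0,0,0,0.006,0.0012,0,0,0,0,0,0.009,0.0017,0,0,0,0,0,0.012,0.0023,0,0,0,0,0,0.015,0.0029,0,0,0,0,0,0.018,0.0035,0,0,0,0,0,0.021,0.0041,0,0],
)

```text
time_s: 12.35
position: [0.449, 0.1582, 0.0312]
tcp_rot: [-180.0, -0.1, -179.0]
contact_force: [-8.9, -2.4, 5.6]
gripper_width: -0.0001
grip_force: 4.1
```

To row units: 1 cm / 100 = 0.01, 0.8 cm / 100 = 0.008.

Request:
step_arm(
  motion=[0,0,0,0.002,0.0004,0,0,0,0,0,0.004,0.0008,0,0,0,0,0,0.006,0.0012,0,0,0,0,0,0.008,0.0016,0,0,0,0,0,0.01,0.0019,0,0],
)

```text
time_s: 12.98
position: [0.4586, 0.1601, 0.0311]
tcp_rot: [-180.0, -0.1, -179.0]
contact_force: [-8.6, -0.7, 3.8]
gripper_width: -0.0003
grip_force: 4.2
```

To row units: 0.6 cm / 100 = 0.006, 0.4 cm / 100 = 0.004.

Request:
step_arm(
  motion=[0,0,0,0.002,0.0004,0,0,0,0,0,0.004,0.0008,0,0,0,0,0,0.006,0.0012,0,0],
)

```text
time_s: 13.35
position: [0.4644, 0.1614, 0.0311]
tcp_rot: [-180.0, -0.1, -178.9]
contact_force: [-9.1, -0.1, 4.6]
gripper_width: 0.0002
grip_force: 4.3
```

To row units: 0.8 cm / 100 = 0.008, 0.6 cm / 100 = 0.006.

Request:
step_arm(
  motion=[0,0,0,0.002,0.0004,0,0,0,0,0,0.004,0.0008,0,0,0,0,0,0.006,0.0012,0,0,0,0,0,0.008,0.0016,0,0],
)

```text
time_s: 13.85
position: [0.4726, 0.1631, 0.0311]
tcp_rot: [-180.0, -0.1, -179.0]
contact_force: [-7.0, 0.4, 2.5]
gripper_width: -0.0002
grip_force: 3.4
```

To row units: 0.4 cm / 100 = 0.004, 0.2 cm / 100 = 0.002.

Request:
step_arm(
  motion=[0,0,0,0.002,0.0004,0,0,0,0,0,0.004,0.0008,0,0,0,0,0,0.004,0.0008,0,0],
)

```text
time_s: 14.22
position: [0.4772, 0.1642, 0.0312]
tcp_rot: [180.0, -0.0, -179.0]
contact_force: [-2.4, 1.0, -0.7]
gripper_width: 0.0002
grip_force: 1.4
```

```bash
python3 - <<'E'
from h import *; import cv2
s=optics.grab_frame("side")[:,:,::-1];t=optics.grab_frame("top")[:,:,::-1]
p=robot.get_obs(); print(p['position'],p['contact_force'])
c=lambda im,x,y,w,h,k:cv2.resize(im[y:y+h,x:x+w],None,fx=k,fy=k,interpolation=cv2.INTER_CUBIC)
cv2.imwrite("pics/p2.png",np.hstack([c(s,282,252,98,95,4),c(t,220,220,95,95,4)]))
E
```

```text
[0.47724633 0.16415398 0.03122496] [-3.02107468  1.73223184 -0.47252573]
```

View pics/p2.png

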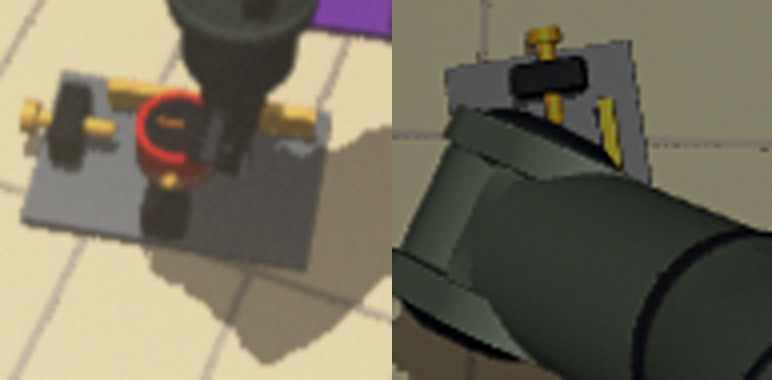

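The puck has just passed the gate and the force has fallen. It is about 14 mm short of the screw tip (side half: puck's left edge at 137, tip at 117).

To row units: 0.6 cm / 100 = 0.006, 0.5 cm / 100 = 0.005.

Request:
step_arm(
  motion=[0,0,0,0.001,0.0002,0,0,0,0,0,0.002,0.0004,0,0,0,0,0,0.003,0.0006,0,0,0,0,0,0.004,0.0008,0,0,0,0,0,0.005,0.001,0,0,0,0,0,0.006,0.0012,0,0],
)

```text
time_s: 15.08
position: [0.4835, 0.1652, 0.0313]
tcp_rot: [-180.0, 0.0, -179.0]
contact_force: [-2.9, 0.2, 0.1]
gripper_width: 0.0
grip_force: 1.6
```

To row units: 0.2 cm / 100 = 0.002, 0.15 cm / 100 = 0.0015.

Request:
step_arm(
  motion=[0,0,0,0.0005,0.0001,0,0,0,0,0,0.001,0.0002,0,0,0,0,0,0.0015,0.0003,0,0,0,0,0,0.002,0.0004,0,0],
)

```text
time_s: 15.58
position: [0.4854, 0.1655, 0.0313]
tcp_rot: [-180.0, 0.0, -179.0]
contact_force: [-2.6, 0.8, -1.0]
gripper_width: 0.0001
grip_force: 1.3
```

To row units: 0.1 cm / 100 = 0.001, 0.05 cm / 100 = 0.0005.

Request:
step_arm(
  motion=[0,0,0,0.0005,0.0001,0,0,0,0,0,0.001,0.0002,0,0],
)

```text
time_s: 15.82
position: [0.4864, 0.1657, 0.0313]
tcp_rot: [-180.0, 0.0, -179.0]
contact_force: [-2.5, -0.1, -0.3]
gripper_width: 0.0004
grip_force: 1.2
```

To row units: 0.05 cm / 100 = 0.0005, 0.03 cm / 100 = 0.0003.

Request:
step_arm(
  motion=[0,0,0,0.0003,0.0001,0,0,0,0,0,0.0005,0.0001,0,0],
)

```text
time_s: 16.08
position: [0.4869, 0.1659, 0.0313]
tcp_rot: [180.0, 0.0, -179.0]
contact_force: [-1.7, -0.4, -0.2]
gripper_width: -0.0002
grip_force: 1.2
```

To row units: 0.08 cm / 100 = 0.0008, 0.05 cm / 100 = 0.0005.

Request:
step_arm(
  motion=[0,0,0,0.0003,0.0001,0,0,0,0,0,0.0005,0.0001,0,0,0,0,0,0.0008,0.0002,0,0],
)

```text
time_s: 16.45
position: [0.4876, 0.166, 0.0313]
tcp_rot: [180.0, -0.0, -179.0]
contact_force: [-2.1, 0.6, -0.9]
gripper_width: -0.0
grip_force: 1.1
```

To row units: 0.08 cm / 100 = 0.0008, 0.05 cm / 100 = 0.0005.

Request:
step_arm(
  motion=[0,0,0,0.0003,0.0001,0,0,0,0,0,0.0005,0.0001,0,0,0,0,0,0.0008,0.0002,0,0],
)

```text
time_s: 16.82
position: [0.4885, 0.1662, 0.0313]
tcp_rot: [180.0, 0.0, -179.0]
contact_force: [-2.2, 2.0, -0.8]
gripper_width: -0.0001
grip_force: 1.1
```

To row units: 0.06 cm / 100 = 0.0006, 0.03 cm / 100 = 0.0003.

Request:
step_arm(
  motion=[0,0,0,0.0003,0.0001,0,0,0,0,0,0.0006,0.0001,0,0],
)

```text
time_s: 17.08
position: [0.489, 0.1663, 0.0313]
tcp_rot: [-180.0, -0.0, -179.0]
contact_force: [-2.8, 0.6, -0.7]
gripper_width: -0.0006
grip_force: 1.1
```

Request:
step_arm(
  motion=[0,0,0,0.0003,0.0001,0,0,0,0,0,0.0005,0.0001,0,0],
)

```text
time_s: 17.32
position: [0.4895, 0.1664, 0.0313]
tcp_rot: [-180.0, -0.0, -179.0]
contact_force: [-2.0, 0.1, -1.3]
gripper_width: -0.0001
grip_force: 1.0
```

To row units: 0.05 cm / 100 = 0.0005, 0.03 cm / 100 = 0.0003.

Request:
step_arm(
  motion=[0,0,0,0.0003,0.0001,0,0,0,0,0,0.0005,0.0001,0,0],
)

```text
time_s: 17.58
position: [0.4901, 0.1665, 0.0313]
tcp_rot: [-180.0, 0.0, -179.0]
contact_force: [-1.8, 0.8, -1.5]
gripper_width: 0.0002
grip_force: 0.9
```

To row units: 0.05 cm / 100 = 0.0005, 0.03 cm / 100 = 0.0003.

Request:
step_arm(
  motion=[0,0,0,0.0003,0.0001,0,0,0,0,0,0.0005,0.0001,0,0],
)

```text
time_s: 17.82
position: [0.4905, 0.1666, 0.0313]
tcp_rot: [-180.0, -0.0, -179.0]
contact_force: [-1.4, 0.3, -1.3]
gripper_width: 0.0004
grip_force: 0.9
```

To row units: 0.05 cm / 100 = 0.0005, 0.03 cm / 100 = 0.0003.

Request:
step_arm(
  motion=[0,0,0,0.0003,0.0001,0,0,0,0,0,0.0005,0.0001,0,0],
)

```text
time_s: 18.08
position: [0.491, 0.1667, 0.0313]
tcp_rot: [-180.0, -0.0, -179.0]
contact_force: [-2.9, -0.1, 0.5]
gripper_width: 0.0001
grip_force: 1.5
```

To row units: 0.02 cm / 100 = 0.0002, 0.004 cm / 100 = 0.

Request:
step_arm(
  motion=[0,0,0,0.0002,0,0,0,0,0,0,0.0002,0,0,0],
)

```text
time_s: 18.32
position: [0.4911, 0.1667, 0.0312]
tcp_rot: [-180.0, -0.0, -179.0]
contact_force: [-3.9, -0.7, -0.3]
gripper_width: 0.0002
grip_force: 1.9
```

To row units: 0.02 cm / 100 = 0.0002, 0.004 cm / 100 = 0.

Request:
step_arm(
  motion=[0,0,0,0.0002,0,0,0,0,0,0,0.0002,0,0,0],
)

```text
time_s: 18.58
position: [0.4912, 0.1667, 0.0312]
tcp_rot: [-180.0, -0.0, -179.0]
contact_force: [-5.2, -0.1, 0.0]
gripper_width: 0.0
grip_force: 2.6
```

Position has stalled and the force is climbing, so that is the screw. A little more, up to about 5 N beyond sliding.

To row units: 0.025 cm / 100 = 0.0003, 0.005 cm / 100 = 0.0001.

Request:
step_arm(
  motion=[0,0,0,0.0003,0.0001,0,0,0,0,0,0.0003,0.0001,0,0,0,0,0,0.0003,0.0001,0,0,0,0,0,0.0003,0.0001,0,0],
)

```text
time_s: 19.08
position: [0.4912, 0.1667, 0.0312]
tcp_rot: [-180.0, -0.0, -179.0]
contact_force: [-6.0, 0.2, -0.1]
gripper_width: -0.0003
grip_force: 3.1
```

To row units: -7 cm / 100 = -0.07, 6 cm / 100 = 0.06.

Request:
step_arm(
  motion=[0,0,0,0.0002,0,0,0,0,0,0,-0.0003,-0.0001,0,0,0,0,0,-0.0008,-0.0002,0,0,0,0,0,-0.0015,-0.0003,0,0,0,0,0,-0.005,-0.001,0,0,0,0,0,-0.015,-0.003,0,0,0,0,0,-0.03,-0.006,0,0,0,0,0,-0.05,-0.01,0,0,0,0,0,-0.07,-0.014,0.02,0,0,0,0,-0.07,-0.014,0.06,0],
)

```text
time_s: 20.32
position: [0.4192, 0.1522, 0.0912]
tcp_rot: [-179.9, -0.2, -178.9]
contact_force: [0.5, 0.2, 0.3]
gripper_width: 0.0001
grip_force: 0.0
```

To row units: -20 cm / 100 = -0.2, -14 cm / 100 = -0.14.

Request:
step_arm(
  motion=[0,0,0,0,0,0.08,0,0,0,0,-0.02,-0.08,0.12,0,0,0,0,0,-0.14,0.12,0,0,0,0,0,-0.2,0.12,0,0,0,0,0,-0.2,0.12,0,0,0,0,0,-0.2,0.12,0],
)

```text
time_s: 21.08
position: [0.421, -0.0494, 0.2111]
tcp_rot: [-179.9, -0.0, -179.2]
contact_force: [-1.5, 1.2, 0.5]
gripper_width: 0.0
grip_force: 0.0
```

```bash
python3 - <<'E'
from h import *; import cv2
s=optics.grab_frame("side")[:,:,::-1];t=optics.grab_frame("top")[:,:,::-1]
p=robot.get_obs(); print(p['position'],p['contact_force'],p['time_s'])
c=lambda im,x,y,w,h,k:cv2.resize(im[y:y+h,x:x+w],None,fx=k,fy=k,interpolation=cv2.INTER_CUBIC)
cv2.imwrite("pics/p3.png",np.hstack([c(s,282,252,98,95,4),c(t,220,220,95,95,4)]))
E
```

```text
[ 0.42124444 -0.04683789  0.21120567] [0.97027537 0.50360965 0.65096983] 21.175
```

View pics/p3.png

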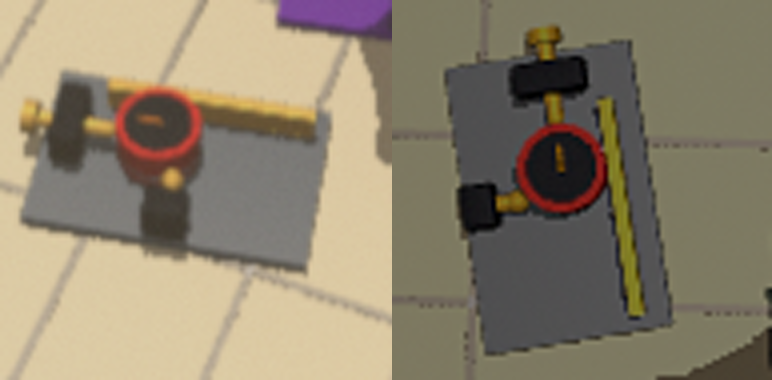

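The puck, at (160,125) in the side half and (562,168) in the top half, sits against the rail, nose and screw tip, and the arm is clear. I'll let the arm settle and hand in.

Request:
step_arm(
  motion=[0,0,0,0,0,0,0,0,0,0,0,0,0,0,0,0,0,0,0,0,0,0,0,0,0,0,0,0],
)

```text
time_s: 21.68
position: [0.4217, -0.047, 0.2113]
tcp_rot: [180.0, -0.0, -178.9]
contact_force: [-0.5, -0.9, -0.0]
gripper_width: -0.0001
grip_force: 0.0
```

```bash
python3 -c "
from workcell import order; print(order.sign_off())"
```

```text
the job is handed in; nothing more can be done
None
```

I handed the job in at 21.7 s: the red puck is past the gate, and in the last pictures it sits against the rail, gate nose and stop screw with the arm clear; the last push measured about 6 N in total, and sign-off returned no verdict.

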